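# Slide the specimen tray home on the free rails

## Task

Take the specimen tray from the green mat by its blue upright grip, enter its plate on the one rail pair that is still free in the orange bay of the rack, and slide it along those rails until it is fully home against the stop at the back, then let go and leave it lying there. How deep the stop is clamped differs each time and cannot be measured, so feel for it and press only gently: all its contacts with the rack added up, the tray must never bear on the rack with more than 25 N. Do not disturb the panels stored in the rack or the pen cup.

Things in the scene. Friction and masses are not known exactly. Their poses are not given: they have to be found in the camera images.
- tray_grip (a point): Centre of the blue upright grip of a loose aluminium tray (about 0.2 kg) lying flat on the green mat. The grip is a fin 24 mm long (x), 12 mm thick (y), 48 mm tall, from 4 to 52 mm above the tray's underside; this point is 34 mm above the underside. Axes are the tray's: x to its nose, y across, z up. A flat tongue 40 mm wide joins the fin to the plate and ends 20 mm behind this point.
- tray_nose (a point): Middle of the tray plate's leading edge, level with the underside: 205 mm ahead (+x) of the grip's centre and 34 mm below it. The plate is 130 mm long, 120 mm wide, 4 mm thick; three flat test bars fixed on it rise to 9 mm above the underside.
- rack: Fixed white rack, two bays side by side, 165 mm tall, 180 mm deep, open to front and top. Origin: foot level, front plane, middle of the orange bay; x into the rack, y to the grey bay (middle at y = 134 mm), z up. Each bay is 124 mm wide and has three rail pairs (14 mm ledges on its walls), tops 30, 80, 130 mm above the origin; the tray's underside rests on them.
- rack_mouth (a point): Middle of the orange bay's front plane, at the top of the lowest rail pair (30 mm above the rack's origin), axes as the rack. Orange flared guides reach 20 mm before it. Behind it a dark hard stop serving all three levels is clamped 127 to 147 mm from this plane (hidden, differs each time). Home, the tray's nose touches it and the grip's centre is 58 to 78 mm before the plane.
- plunger (a joint): Yellow spring plunger in the stop that shows the tray is home: 0 out, 0.005 m pressed flush with the stop's face. Its spring is too light to feel (0.3 N); the stop behind it is hard.
- panel_low_center (a point): Centre of the green panel, 100 x 119 x 6 mm, loose, on the lowest rail pair (30 mm) of one bay. Of the three panels two are in the orange bay and one is in the grey bay: the level of the one in the grey bay is the level that is free in the orange bay.
- panel_mid_center (a point): Centre of the blue panel, same size, on the middle rail pair (80 mm) of one bay.
- panel_high_center (a point): Centre of the red panel, same size, on the top rail pair (130 mm) of one bay.
- pen_cup_center (a point): Centre of the black pen cup, 70 x 70 x 90 mm, with pens and scissors to 170 mm above the table; stands on the table.
There are look-alikes about, which are no part of the job. Of the things that look like the part that bears panel_low_center, the largest one is meant.

How it is judged (in metres and radians):
On the way, in this order (a step that is already met when the one before it is completed fails the run):
1. the tray is lifted off the mat (height (world z) of tray_grip above 0.055 m), for 0.1 s.
2. the plate has entered the free rail pair of the orange bay and slides on it, 20 to 110 mm deep (x of tray_grip in the frame of rack between -0.185 and -0.095 m and y of tray_grip in the frame of rack between -0.01 and 0.01 m and ((y of panel_low_center in the frame of rack above 0.09 m and z of tray_grip in the frame of rack between 0.058 and 0.076 m) or (y of panel_mid_center in the frame of rack above 0.09 m and z of tray_grip in the frame of rack between 0.108 and 0.126 m) or (y of panel_high_center in the frame of rack above 0.09 m and z of tray_grip in the frame of rack between 0.158 and 0.176 m)) and contact force between tray and rack above 0.2 N), for 0.1 s.
At the end, for the whole second after the job is handed in: The tray lies flat (within 0.05 rad) and at rest on the rail pair that was free in the orange bay (height within 4 mm), in the middle of the bay within 6 mm and straight within 0.06 rad, its nose against the stop so that the plunger is pressed in by more than 3 of its 5 mm, and it is let go (value of joint plunger above 0.003 m and ((y of panel_low_center in the frame of rack above 0.09 m and z of tray_grip in the frame of rack between 0.06 and 0.068 m) or (y of panel_mid_center in the frame of rack above 0.09 m and z of tray_grip in the frame of rack between 0.11 and 0.118 m) or (y of panel_high_center in the frame of rack above 0.09 m and z of tray_grip in the frame of rack between 0.16 and 0.168 m)) and x of tray_grip in the frame of rack between -0.085 and -0.05 m and y of tray_grip in the frame of rack between -0.006 and 0.006 m and angle between the x axis of tray_grip and the x axis of rack, either way round below 0.06 rad and angle between tray_grip's own z axis and vertical below 0.05 rad and contact force between the fingers and tray below 0.05 N and linear speed of tray below 0.01 m/s); the robot touches nothing.
It fails at once if the tray bears on the rack with more than 25 N (contact force between tray and rack above 25 N).
It fails at once if the low panel is shifted more than 15 mm (distance of panel_low_center from where it was at the start of the episode above 0.015 m).
It fails at once if the mid panel is shifted more than 15 mm (distance of panel_mid_center from where it was at the start of the episode above 0.015 m).
It fails at once if the high panel is shifted more than 15 mm (distance of panel_high_center from where it was at the start of the episode above 0.015 m).
It fails at once if the pen cup is shifted more than 30 mm (distance of pen_cup_center from where it was at the start of the episode above 0.03 m).
It also fails if it takes over 72 s, if anything falls off the work surface, if the arm or the gripper's body presses on something with over 40 N, if the wrist force passes 120 N, or if a joint passes its speed limit or range.

## Robot

A 6-joint arm with a two-finger parallel gripper is mounted at the origin on the work surface. World frame = base frame: x ahead of the robot, y to its left, z up, the work surface at z = 0. Lengths are in mm, angles in rad, forces in N, time in s.
With the tool pointing down it reaches from about 275 to 825 mm from the base axis. Payload 5.2 kg.
Tool frame: the origin (TCP) lies at the very end of the fingers, on their centre line; the grasp point (between the pads) lies 19 mm behind it; z points along the fingers, y is the direction in which the jaws open and shut (so a half turn about z gives the same grasp; the last joint's range is limited). The gripper opens to 93 mm and grips with 3 to 60 N. Pads are 15 mm wide; open, the fingers measure 128 mm over their backs; the gripper's body (75 mm by 188 mm) begins 65 mm behind the grasp point.
Start: joints at [-1.364, 0.259, 1.535, -0, 1.348, -0.203], TCP at [219.155, -504.456, 218.653] pointing down, gripper open.
Joint ranges: [-3.14, 3.14], [-0.91, 2.08], [0.19, 2.58], [-1.22, 4.36], [0.22, 2.71], [-3.12, 3.12]. Speed limits (rad/s): [2.57, 2.57, 3.14, 3.14, 3.14, 3.14].

## Interface

Orientations are given as [roll, pitch, yaw] about the fixed x, y, z axes, in that order (R = Rz(yaw) Ry(pitch) Rx(roll)).
In Python, from bench import robot gives the robot as it stands. The module is installed in compiled form; this text tells all that it offers. Calls block until the motion is done:
- robot.move_ptp(position, orientation): joint-space move of the TCP to a pose.
- robot.move_linear(position, ori=None, speed=150, f_stop=None): straight line of the TCP; ori=None keeps the orientation; speed is the mean speed in mm/s. With f_stop (N) it stops when the force on the tool has changed by that much, and returns True; else False.
- robot.move_j(angles): joint-space move.
- robot.move_gripper(opening): opening from 0.0 (shut) to 1.0 (fully open); the grip force is fixed at half the most; returns when the fingers have stopped.
- robot.sleep(seconds).
- robot.inverse_kinematics(position, orientation): joint angles nearest the present ones, or None.
- robot.get_image(name): name is "side" or "top" or "wrist"; returns a dict with "img" (400x640x3 uint8, blue, green, red), "fovy" (degrees; the focal length in pixels is half the picture's height over the tangent of half this angle, whatever the lens; pixels are square), "cx", "cy" (the principal point, pixels), "k1" (the pictures are not rectified: a ray, as slopes to the right and down, at radius r is drawn at 1 + k1 r^2 times it, then the intrinsics apply), "eye" and "orientation" of the camera in the world. Camera axes: x right, y down, z forward; pixel columns grow to the right and rows downward; lengths in mm; the calibration is good to about 2 mm. A picture is of the moment at which its call begins. There is no depth.
A pose or a line that the arm cannot do raises robot.MotionError and nothing moves.
- robot.hand_in(): hands the job in, once; it reports no verdict.
Readings, each from a call of its own:
- robot.current_t(): time.
- robot.current_qpos(): joint angles.
- robot.current_joint_vel(): joint speeds.
- robot.current_joint_efforts(): joint torques, N m.
- robot.current_tcp_pos(): TCP position.
- robot.current_eef_rot(): TCP orientation.
- robot.current_contact_force(): force on the tool from outside, world axes, zero at the start.
- robot.current_ft_torque(): the same for the moment, N m.
- robot.current_gripper_width(): opening from 0.0 (shut) to 1.0 (fully open).
Only numpy, scipy, OpenCV 4.12 (cv2) and the standard library are available. Lean on these libraries where they do the work, as an engineer would, in place of code of your own. Each camera call takes 0.05 s, during which the arm holds its last target.

## Working session

There is one attempt and no reset: what is moved stays moved. The work goes in short steps, each a Python script; the robot and the scene stay as the last script left them, time stands still between calls to the robot, and variables do not carry over. Pictures are saved under pics/ and viewed, and the job is handed in when it is done.

```bash
mkdir -p pics; python3 - <<'E'
from bench import robot
import cv2
for n in("side","top","wrist"):
    d=robot.get_image(n); cv2.imwrite(f"pics/{n}0.png",d["img"])
    print(n,{k:v for k,v in d.items() if k!="img"})
print(robot.current_t(),robot.current_eef_rot(),robot.current_gripper_width())
E
```

```text
side {'fovy': 42.84961774118311, 'cx': 322.55813352879954, 'cy': 198.1450373704652, 'k1': -0.07333411052779466, 'eye': array([ 16.72147364, 810.85690064, 766.94944607]), 'orientation': array([-2.13036912, -0.02005761, -2.48005056])}
top {'fovy': 48.11114332487469, 'cx': 324.33945949884054, 'cy': 200.67565755647976, 'k1': -0.08656281268121899, 'eye': array([ 519.65512875,    2.68055937, 1426.64952145]), 'orientation': array([-3.04771562, -0.00617443, -1.54116024])}
wrist {'fovy': 69.64288725326495, 'cx': 319.71059288394105, 'cy': 198.46496812401261, 'k1': -0.012978125497227213, 'eye': array([ 287.30349269, -475.96427242,  384.6196048 ]), 'orientation': array([ 2.87306191e+00,  2.25443515e-03, -1.16007398e+00])}
0.15 [-3.14022302e+00 -2.66612311e-04  4.09856933e-01] 1.0024475250967246
```

View pics/side0.png

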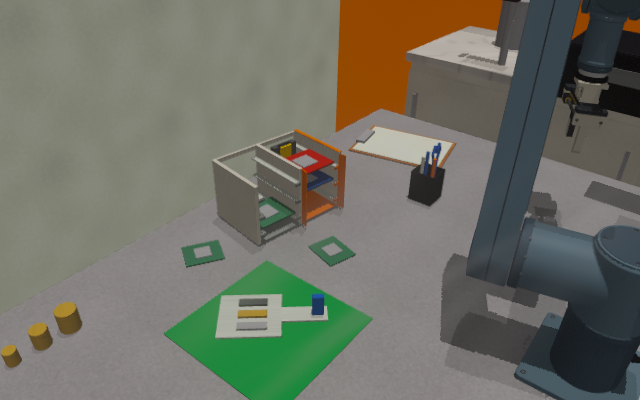

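View pics/top0.png

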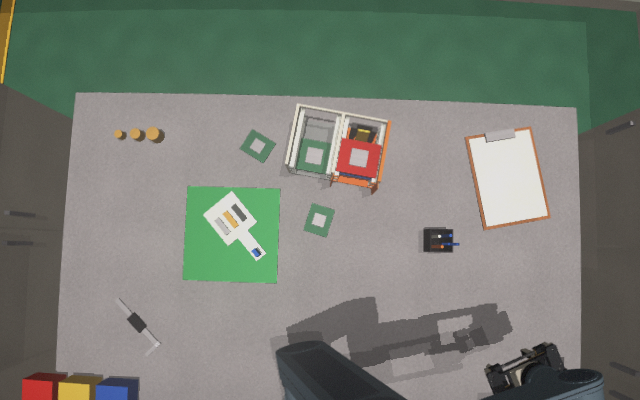

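View pics/wrist0.png

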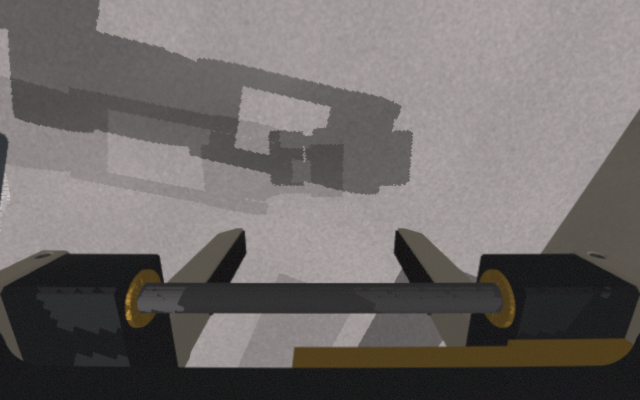

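```bash
cat > h.py <<'E'
import numpy as np, cv2
from scipy.spatial.transform import Rotation as R
C={"side":dict(fovy=42.84961774118311,cx=322.55813352879954,cy=198.1450373704652,k1=-0.07333411052779466,eye=[16.72147364,810.85690064,766.94944607],orientation=[-2.13036912,-0.02005761,-2.48005056]),
"top":dict(fovy=48.11114332487469,cx=324.33945949884054,cy=200.67565755647976,k1=-0.08656281268121899,eye=[519.65512875,2.68055937,1426.64952145],orientation=[-3.04771562,-0.00617443,-1.54116024])}
def K(c):
    f=200/np.tan(np.radians(c["fovy"])/2); return np.array([[f,0,c["cx"]],[0,f,c["cy"]],[0,0,1.]])
def ray(c,uv):
    p=cv2.undistortPoints(np.array([[uv]],float),K(c),np.array([c["k1"],0,0,0,0.]))[0,0]
    return R.from_euler("xyz",c["orientation"]).as_matrix()@np.array([p[0],p[1],1.])
def atz(c,uv,z):
    d=ray(c,uv); e=np.array(c["eye"]); return e+d*(z-e[2])/d[2]
def proj(c,P):
    M=R.from_euler("xyz",c["orientation"]).as_matrix().T
    return cv2.projectPoints(np.atleast_2d(P).astype(float),cv2.Rodrigues(M)[0],-M@np.array(c["eye"]),K(c),np.array([c["k1"],0,0,0,0.]))[0][:,0]
def crop(img,u0,v0,u1,v1,s,name):
    o=cv2.resize(img[v0:v1,u0:u1],None,fx=s,fy=s,interpolation=cv2.INTER_CUBIC)
    st=10
    for u in range((u0//st+1)*st,u1,st):
        cv2.line(o,(int((u-u0)*s),0),(int((u-u0)*s),6),(0,0,255),1); cv2.putText(o,str(u),(int((u-u0)*s)-10,16),0,.35,(0,0,255),1)
    for v in range((v0//st+1)*st,v1,st):
        cv2.line(o,(0,int((v-v0)*s)),(6,int((v-v0)*s)),(0,0,255),1); cv2.putText(o,str(v),(8,int((v-v0)*s)+4),0,.35,(0,0,255),1)
    cv2.imwrite(name,o)
E
python3 - <<'E'
from h import *
t=cv2.imread("pics/top0.png");s=cv2.imread("pics/side0.png")
crop(t,270,90,400,200,6,"pics/c1.png")
crop(t,190,180,290,270,6,"pics/c2.png")
crop(s,205,125,360,250,5,"pics/c3.png")
crop(s,205,280,345,350,5.5,"pics/c4.png")
E
```

```text
(no output)
```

View pics/c1.png

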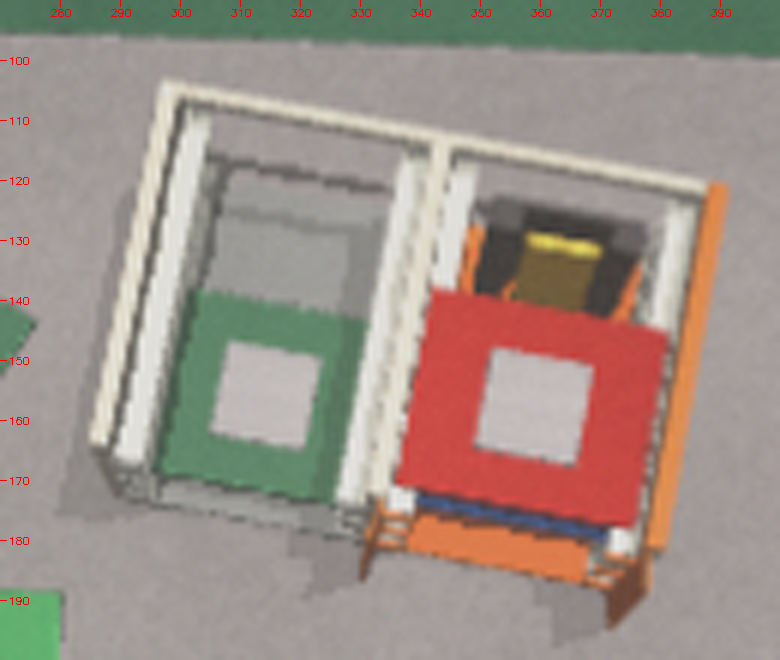

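View pics/c2.png

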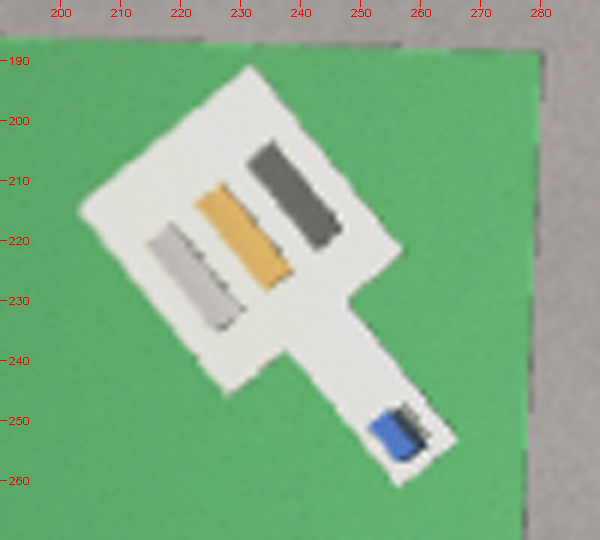

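View pics/c3.png

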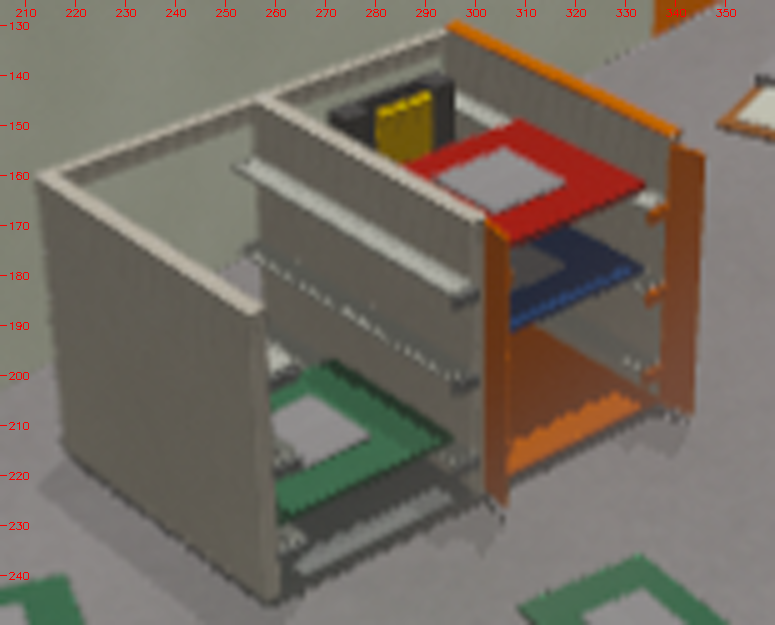

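View pics/c4.png

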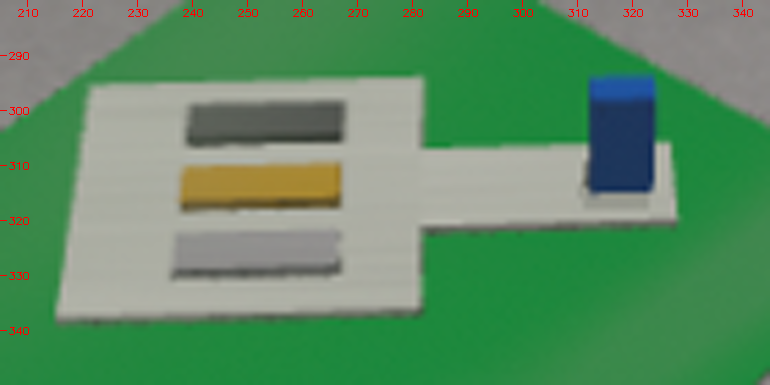

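```bash
cat > fit.py <<'E'
from h import *
from scipy.optimize import least_squares
def T(p,P):
    c,s=np.cos(p[3]),np.sin(p[3]); P=np.array(P,float)
    return np.c_[p[0]+c*P[:,0]-s*P[:,1],p[1]+s*P[:,0]+c*P[:,1],p[2]+P[:,2]]
def fit(obs,p0,geo):
    # obs: list (cam,uv,fn)
    def res(p):
        o=[]
        for cam,uv,g in obs: o+=list((proj(C[cam],T(p,[geo(g,p)]))[0]-uv))
        # camera 2mm bias unmodelled
        return np.array(o)
    r=least_squares(res,p0,loss="soft_l1"); return r.x,res(r.x).reshape(-1,2)
# tray: origin grip centre at underside; nose +x
g=lambda a,p:a
tr=[("top",(232,191),(205,-60,4)),("top",(203,214.5),(205,60,4)),("top",(257.3,221.5),(75,-60,4)),("top",(227.5,245.5),(75,60,4)),
("top",(266,253.3),(-20,-20,4)),("top",(256.6,261),(-20,20,4)),
("side",(221.3,295.5),(205,-60,4)),("side",(282,294),(75,-60,4)),("side",(282,337),(75,60,4)),("side",(215.5,338.2),(205,60,4)),("side",(327,306),(-20,-20,4)),("side",(328,320.3),(-20,20,4)),
("side",(312.2,294),(12,-6,52)),("side",(324,294),(-12,-6,52))]
for sel in ("top","side",None):
    o=[x for x in tr if sel is None or x[0]==sel]
    p,e=fit(o,[400,200,1,.7],g); print("tray",sel,p.round(3)); 
print(e.round(1))
def gr(a,p):
    return (a[0],a[1]+(0 if len(a)<4 else a[3]*p[4]),a[2])
rk=[("top",(297.5,103.5),(180,196,165,1)),("top",(391,120.7),(180,-62,165,-1)),("top",(380.8,181.4),(0,-62,165,-1)),("top",(285.4,163.8),(0,196,165,1)),
("top",(331,173.3),(0,72,165)),("top",(334.7,173.8),(0,62,165)),
("side",(254,187.8),(0,196,165,1)),("side",(258,185.8),(0,196,165)),("side",(212.6,160.6),(180,196,165,1)),("side",(295,130),(180,-62,165,-1)),("side",(341,151.4),(0,-62,165,-1)),
("side",(259,246),(0,196,0,1)),("side",(300,169.3),(0,72,165)),("side",(302.4,167.9),(0,62,165))]
for sel in ("top","side",None):
    o=[x for x in rk if sel is None or x[0]==sel]
    p,e=fit(o,[680,-50,0,-.15,8],gr); print("rack",sel,p.round(3))
print(e.round(1))
E
python3 fit.py
```

```text
tray top [483.932 206.099  -7.325   0.72 ]
tray side [482.423 203.1     1.629   0.725]
tray None [482.728 203.425   1.604   0.723]
[[ 0.1 -0.1]
 [-0.1  0.3]
 [ 0.2  0.7]
 [ 0.7  0.8]
 [ 0.6  0.1]
 [ 0.2  0.5]
 [-0.   0.3]
 [-0.3  0.4]
 [-0.6 -0.8]
 [-0.5 -0.3]
 [-0.2  0.2]
 [ 0.1 -0.3]
 [-0.1  0.3]
 [-0.1 -0. ]]
rack top [ 7.06075e+02 -8.96680e+01  1.25270e+01 -1.54000e-01  7.56900e+00]
rack side [ 7.0733e+02 -8.9048e+01  4.1700e+00 -1.5300e-01  8.8290e+00]
rack None [ 7.07996e+02 -8.98510e+01  3.56400e+00 -1.54000e-01  8.72400e+00]
[[-0.2  0.3]
 [ 0.1  0.2]
 [-0.1  0.3]
 [-0.1  0.3]
 [ 0.2 -0.7]
 [-0.  -0.6]
 [ 1.3  0. ]
 [ 0.4  0.7]
 [-0.7 -0.5]
 [ 0.5 -0.1]
 [-0.2  0.3]
 [-0.3 -0.4]
 [-0.7 -0.1]
 [-0.   0. ]]
```

```bash
cat >> h.py <<'E'
TILT=np.radians(15)
def ori(yaw,tilt=TILT,flip=False):
    x=np.array([np.cos(yaw),np.sin(yaw),0]); up=np.array([0,0,1.])
    z=np.sin(tilt)*x-np.cos(tilt)*up
    y=np.cross(up,x)*(1 if flip else -1)
    X=np.cross(y,z)
    return R.from_matrix(np.c_[X,y,z]).as_euler("xyz"),z
def tcp(grip,yaw,tilt=TILT,flip=False):
    """grip: world position of the point between pads"""
    o,z=ori(yaw,tilt,flip); return list(np.array(grip,float)+19*z),list(o)
E
python3 - <<'E'
from bench import robot
from h import *
for fl in(False,True):
  for g,y in(([482.7,203.4,120],.723),([482.7,203.4,29.6],.723),([466,-52,120],-.154),([466,-52,60],-.154),([641,-79,62],-.154)):
    p,o=tcp(g,y,flip=fl); q=robot.inverse_kinematics(p,o); print(fl,g,None if q is None else np.round(q,2))
E
```

```text
False [482.7, 203.4, 120] [0.08 0.2  1.97 0.22 0.78 0.78]
False [482.7, 203.4, 29.6] [0.08 0.35 2.06 0.31 0.54 0.68]
False [466, -52, 120] [-0.4   0.1   2.1   0.1   0.7   1.26]
False [466, -52, 60] [-0.4   0.21  2.17  0.13  0.52  1.22]
False [641, -79, 62] [-0.32  0.46  1.75  0.07  0.68  1.36]
True [482.7, 203.4, 120] [ 0.08  0.2   1.97  0.22  0.78 -2.36]
True [482.7, 203.4, 29.6] [ 0.08  0.35  2.06  0.31  0.54 -2.46]
True [466, -52, 120] [-0.4   0.1   2.1   0.1   0.7  -1.88]
True [466, -52, 60] [-0.4   0.21  2.17  0.13  0.52 -1.92]
True [641, -79, 62] [-0.32  0.46  1.75  0.07  0.68 -1.78]
```

```bash
python3 - <<'E'
from bench import robot
from h import *
p,o=tcp([482.7,203.4,130],.723); robot.move_ptp(p,o)
print(robot.current_t(),np.round(robot.current_tcp_pos(),1),np.round(p,1))
for n in("wrist","top","side"):
    d=robot.get_image(n); cv2.imwrite(f"pics/{n}1.png",d["img"])
    if n=="wrist":
        w=d; print(proj(d,T:=[[482.7,203.4,53.6],[482.7,203.4,35]]))
E
```

```text
2.8417 [487.  206.  111.8] [486.4 206.7 111.6]
[[317.34492617 236.14570462]
 [317.51918751 233.28390279]]
```

View pics/wrist1.png

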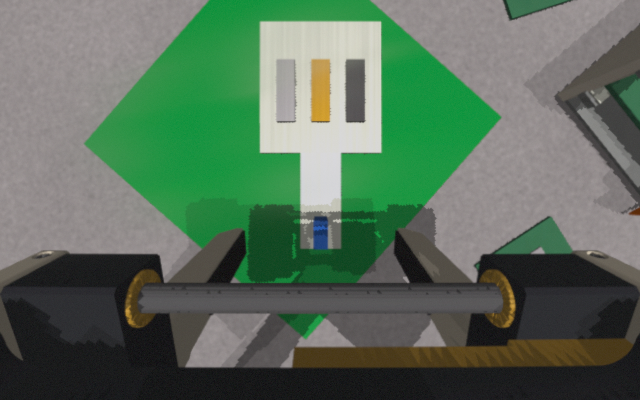

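```bash
python3 - <<'E'
from bench import robot
from h import *
p,o=tcp([483,202.9,29.5],.723)
print(robot.move_linear(p,o,speed=60,f_stop=6), robot.current_tcp_pos())
print(robot.current_contact_force())
robot.move_gripper(0.0)
print(robot.current_gripper_width()*93,robot.current_contact_force(),robot.current_t())
d=robot.get_image("wrist"); cv2.imwrite("pics/wrist2.png",d["img"])
p,o=tcp([483,202.9,110],.723)
robot.move_linear(p,o,speed=60)
print(robot.current_tcp_pos(),robot.current_contact_force(),robot.current_ft_torque(),robot.current_t())
for n in("wrist","side"):
    d=robot.get_image(n); cv2.imwrite(f"pics/{n}3.png",d["img"])
crop(d["img"],205,230,345,350,5,"pics/c5.png")
E
```

```text
False [486.96218236 206.19556732  11.49404568]
[ 0.66622267  0.19458628 -0.1888726 ]
12.075746546350613 [-0.73125571  0.21204731 -0.51605603] 6.0417
[486.33279303 206.10948402  91.17216073] [ 0.30675435  0.17082757 -1.07006484] [-0.26328087  0.3304699   0.04296083] 7.5833
```

View pics/wrist3.png

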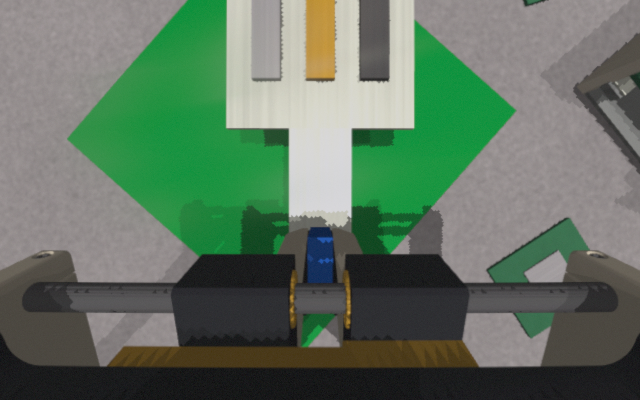

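View pics/side3.png

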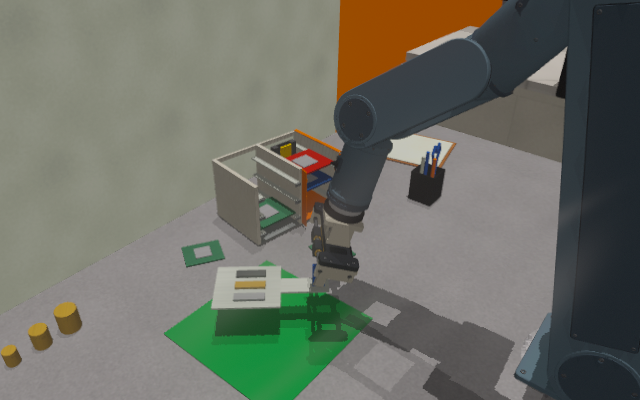

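```bash
cat >> h.py <<'E'
RK=[708.0,-89.85,-.154]
def r2w(x,y,z,rk=None):
    rk=rk or RK; c,s=np.cos(rk[2]),np.sin(rk[2]); return [rk[0]+c*x-s*y,rk[1]+s*x+c*y,z]
E
python3 - <<'E'
from bench import robot
from h import *
p,o=tcp(r2w(-255,0,100),RK[2]); robot.move_ptp(p,o)
print(np.round(p,1),robot.current_tcp_pos(),robot.current_eef_rot(),o,robot.current_t())
for n in("wrist","side","top"):
    d=robot.get_image(n); cv2.imwrite(f"pics/{n}4.png",d["img"])
    if n=="wrist": np.save("w4.npy",np.r_[d["fovy"],d["cx"],d["cy"],d["k1"],d["eye"],d["orientation"]])
    if n=="side":crop(d["img"],230,130,390,250,5,"pics/c6.png")
    if n=="top":crop(d["img"],270,90,400,200,6,"pics/c7.png")
E
```

```text
[460.9 -51.5  81.6] [461.06940911 -51.01134856  81.70914079] [-3.14124839 -0.26183645 -0.15289197] [np.float64(3.141592653589793), np.float64(-0.26179938779914935), np.float64(-0.15399999999999991)] 8.6833
```

View pics/wrist4.png

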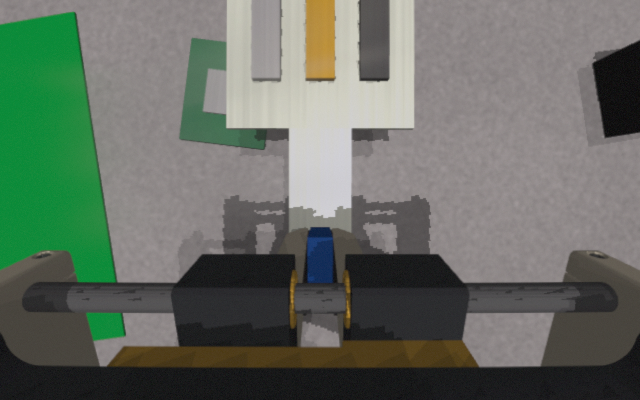

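View pics/c6.png

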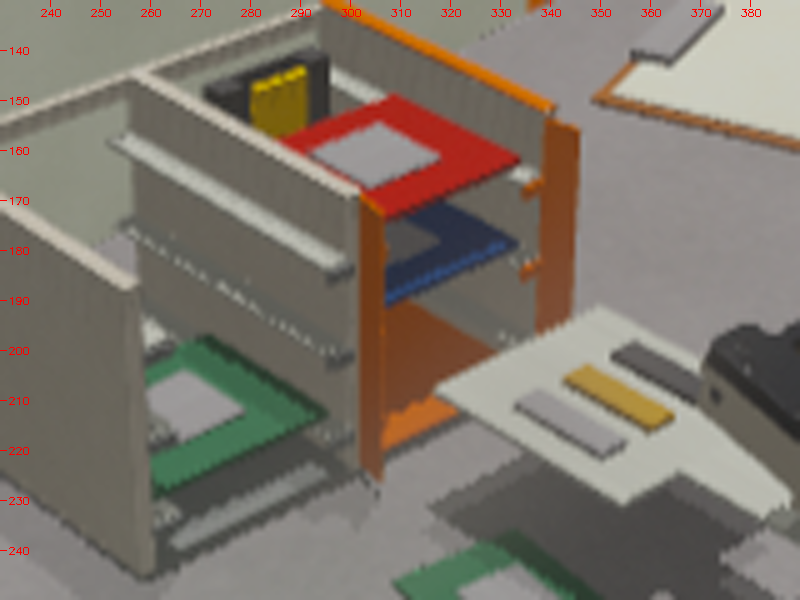

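View pics/top4.png

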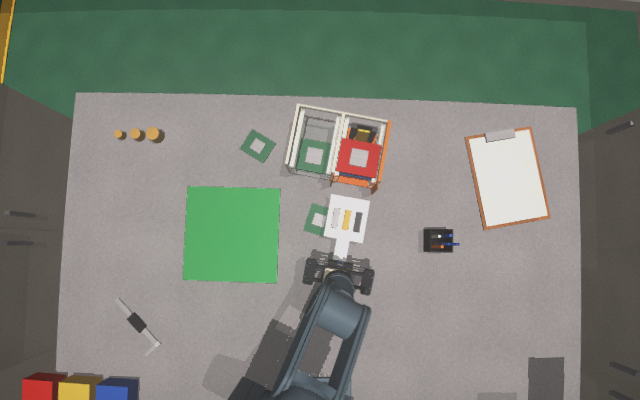

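```bash
python3 - <<'E'
from h import *
crop(cv2.imread("pics/top4.png"),310,165,400,265,6,"pics/c8.png")
crop(cv2.imread("pics/side4.png"),290,130,390,240,7,"pics/c9.png")
E
```

```text
(no output)
```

View pics/c8.png

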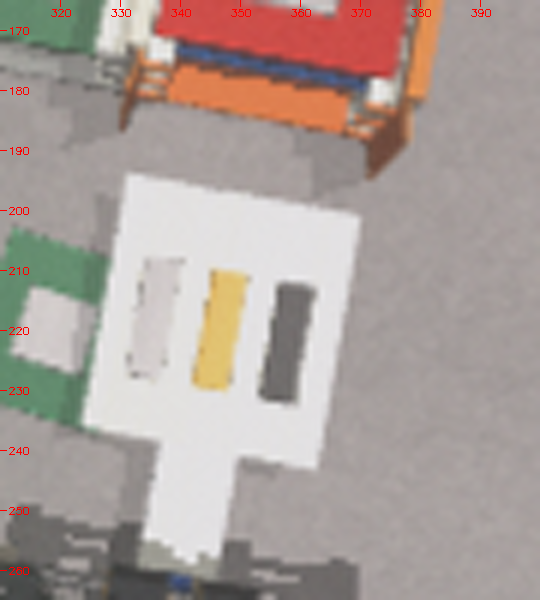

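View pics/c9.png

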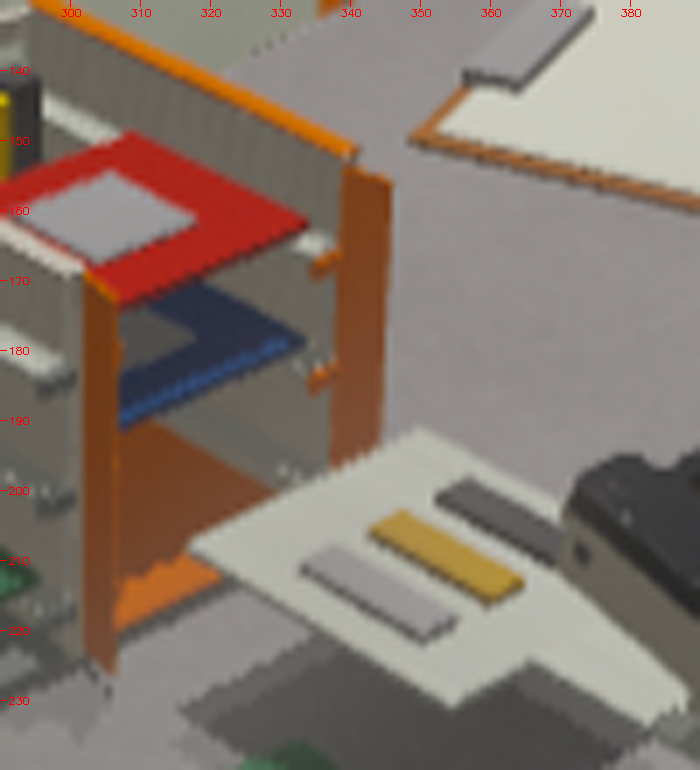

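```bash
cat > fit2.py <<'E'
from h import *
from scipy.optimize import least_squares
def tw(p,P):
    return R.from_euler("ZYX",[p[3],p[4],p[5]]).apply(np.array(P,float))+p[:3]
def fit6(obs,p0,bias=None):
    def res(p):
        o=[]
        for cam,uv,P in obs: o+=list(proj(C[cam],tw(p,[P]))[0]-uv)
        return np.r_[o,p[5]*100]
    r=least_squares(res,p0,loss="soft_l1"); return r.x,res(r.x)[:-1].reshape(-1,2)
if __name__=="__main__":
    NL,NR,RL,RR=(205,60,4),(205,-60,4),(75,60,4),(75,-60,4)
    obs=[("top",(331,193.7),NL),("top",(369.8,200.7),NR),("top",(362.7,242.8),RR),("top",(323.7,236),RL),
    ("side",(317.1,207.4),NL),("side",(350.1,191.1),NR),("side",(354.7,231.1),RL)]
    for s in("top","side",None):
        p,e=fit6([o for o in obs if s is None or o[0]==s],[456,-51,70,-.15,0,0]); print(s,p.round(3))
    print(e.round(1))
E
python3 fit2.py
```

```text
top [ 4.57797e+02 -5.15810e+01  6.22920e+01 -1.44000e-01 -1.90000e-02
  0.00000e+00]
side [ 4.64883e+02 -6.62140e+01  5.66260e+01 -1.47000e-01 -2.70000e-02
  0.00000e+00]
None [ 4.56341e+02 -5.16900e+01  6.93540e+01 -1.46000e-01 -1.70000e-02
  1.00000e-03]
[[ 0.3  0.3]
 [ 0.4  0.3]
 [ 0.3  0.5]
 [ 0.   0.4]
 [-0.9  0.2]
 [-0.4 -0.2]
 [-0.3  0. ]]
```

```bash
python3 - <<'E'
from bench import robot
from h import *
p,o=tcp(r2w(-255,0,70),RK[2]); robot.move_linear(p,o,speed=80)
robot.sleep(.3)
f0=np.array(robot.current_contact_force()); print(f0, robot.current_ft_torque(),robot.current_t())
for x in(-225,-205,-195,-185,-165,-140):
    p,o=tcp(r2w(x,0,70),RK[2]); s=robot.move_linear(p,o,speed=40,f_stop=4)
    print(x,s,np.round(np.array(robot.current_contact_force())-f0,2),np.round(robot.current_ft_torque(),2))
    if s: break
print(robot.current_t(),robot.current_tcp_pos(),p)
for n in("wrist","side","top"):
    d=robot.get_image(n); cv2.imwrite(f"pics/{n}5.png",d["img"])
    if n=="side":crop(d["img"],230,130,390,250,5,"pics/c10.png")
    if n=="top":crop(d["img"],290,120,410,220,6,"pics/c11.png")
E
```

```text
[-0.15452438 -0.09870288 -1.91197335] [0.06291691 0.40712105 0.00483505] 9.6583
-225 False [ 0.73 -0.28 -1.09] [ 0.09  0.48 -0.04]
-205 False [ 0.31  0.15 -1.14] [ 0.17  0.45 -0.  ]
-195 False [-0.84  0.06 -0.37] [0.08 0.42 0.  ]
-185 False [ 0.14  0.48 -0.44] [0.05 0.45 0.03]
-165 False [-0.01  0.47 -0.14] [0.13 0.41 0.06]
-140 False [-0.15 -0.6  -1.08] [ 0.17  0.43 -0.03]
13.4333 [574.23991469 -68.98089366  51.41744616] [np.float64(574.5162062043269), np.float64(-69.1294331982517), np.float64(51.647409300507704)]
```

View pics/c10.png

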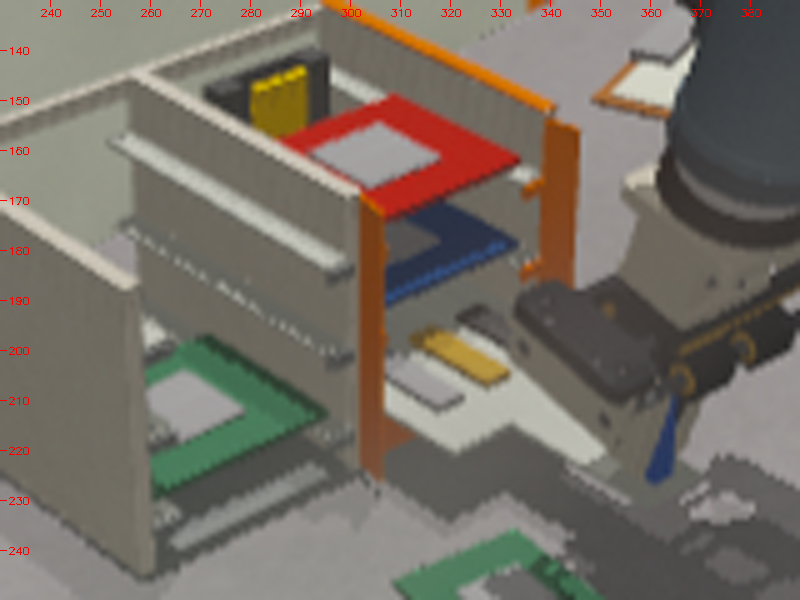

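View pics/c11.png

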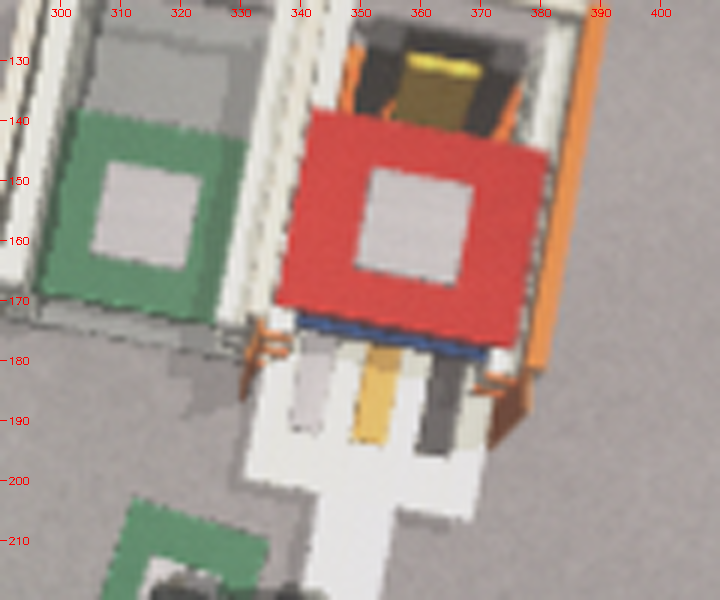

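View pics/wrist5.png

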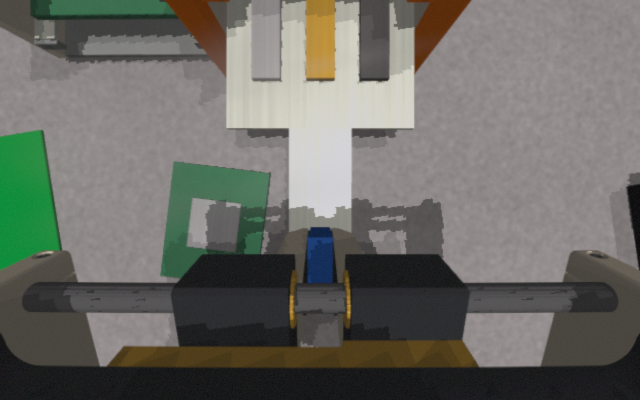

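```bash
python3 - <<'E'
from bench import robot
from h import *
f0=np.array(robot.current_contact_force())
p,o=tcp(r2w(-140,0,50),RK[2]); s=robot.move_linear(p,o,speed=8,f_stop=3)
t=np.array(robot.current_tcp_pos()); print(s,t,t[2]+18.35)
for i in range(4):
    robot.sleep(.1); print(np.round(np.array(robot.current_contact_force())-f0,2),np.round(robot.current_ft_torque(),2))
print(robot.current_t())
d=robot.get_image("side"); cv2.imwrite("pics/side6.png",d["img"]);crop(d["img"],270,160,390,250,6,"pics/c12.png")
E
```

```text
True [574.49395968 -69.14165437  43.0551348 ] 61.40513479528717
[0.73 0.31 5.63] [-0.11 -0.63  0.01]
[ 0.3  -0.06  5.63] [-0.17 -0.73 -0.02]
[ 1.86 -0.13  5.44] [-0.2  -0.86 -0.08]
[ 3.42 -0.73  5.08] [-0.24 -1.   -0.05]
15.225
```

View pics/c12.png

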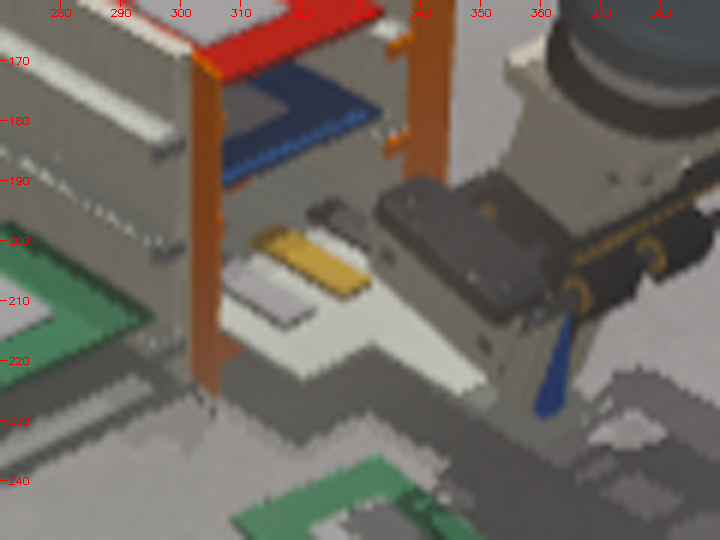

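```bash
python3 - <<'E'
from bench import robot
from h import *
print(robot.current_contact_force(),robot.current_tcp_pos(),robot.current_eef_rot())
for z in(62,63):
    p,o=tcp(r2w(-140,0,z),RK[2]); robot.move_linear(p,o,speed=8)
    for i in range(2):
        robot.sleep(.15); print(z,np.round(np.array(robot.current_contact_force()),2),np.round(robot.current_ft_torque(),2),np.round(robot.current_tcp_pos(),2))
print(robot.current_t())
d=robot.get_image("wrist"); cv2.imwrite("pics/wrist7.png",d["img"])
E
```

```text
[ 2.98918029 -0.96331439  4.02987639] [574.28791474 -69.10450014  42.59983014] [-3.14146467 -0.26100129 -0.15411828]
62 [-1.14  0.4   0.12] [-0.1   0.17 -0.05] [573.45 -68.74  42.97]
62 [-1.03  0.83 -1.02] [ 0.04  0.33 -0.07] [573.53 -68.68  43.01]
63 [-0.11  1.   -2.67] [ 0.15  0.42 -0.01] [574.36 -69.05  44.48]
63 [-0.7  -0.56 -1.96] [0.14 0.43 0.04] [574.47 -69.1   44.58]
16.5833
```

View pics/wrist7.png

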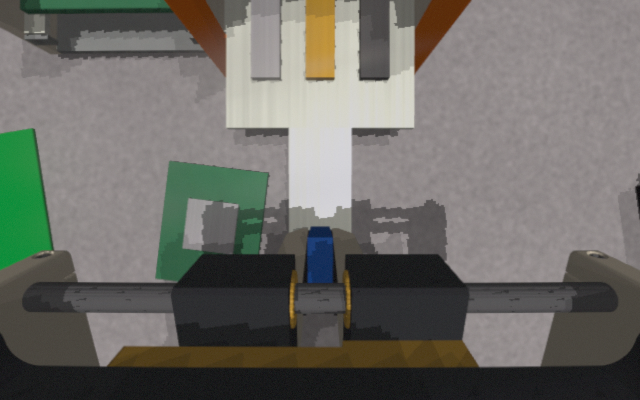

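```bash
python3 - <<'E'
from bench import robot
from h import *
Z=61.7
def rd(l): print(l,np.round(robot.current_contact_force(),2),np.round(robot.current_ft_torque(),2),np.round(robot.current_tcp_pos(),2))
p,o=tcp(r2w(-140,0,Z),RK[2]); robot.move_linear(p,o,speed=8); robot.sleep(.1); rd(0)
for x in(-130,-120,-110,-100,-92,-84):
    p,o=tcp(r2w(x,0,Z),RK[2]); s=robot.move_linear(p,o,speed=25,f_stop=6); rd((x,s))
    if s: break
print(robot.current_t())
E
```

```text
0 [ 0.01  0.56 -2.36] [0.1  0.49 0.02] [574.47 -69.12  43.29]
(-130, False) [ 0.19 -0.9  -2.57] [0.12 0.39 0.01] [584.4  -70.63  43.22]
(-120, False) [ 0.07 -0.5  -3.21] [0.08 0.38 0.02] [594.28 -72.19  43.26]
(-110, False) [ 0.39 -0.06 -2.23] [0.1  0.41 0.04] [604.15 -73.68  43.22]
(-100, False) [-0.15  0.68 -1.67] [0.09 0.37 0.05] [614.03 -75.22  43.26]
(-92, False) [-0.81  0.93 -1.99] [0.05 0.4  0.01] [622.05 -76.52  43.29]
(-84, False) [-0.41 -0.3  -2.86] [ 0.13  0.41 -0.02] [629.94 -77.7   43.27]
20.175
```

```bash
python3 - <<'E'
from bench import robot
from h import *
def rd(l): print(l,np.round(robot.current_contact_force(),2),np.round(robot.current_ft_torque(),2),np.round(robot.current_tcp_pos(),2))
p,o=tcp(r2w(-115,0,61.7),RK[2]); robot.move_linear(p,o,speed=40); robot.sleep(.1); rd(0)
p,o=tcp(r2w(-115,0,57),RK[2]); s=robot.move_linear(p,o,speed=4,f_stop=3); rd(s)
robot.sleep(.1); rd(s)
z=robot.current_tcp_pos()[2]+18.35
print(z)
z=max(z,60.5)+.1
for x in(-112,-106,-100,-94,-88):
    p,o=tcp(r2w(x,0,z),RK[2]); s=robot.move_linear(p,o,speed=15,f_stop=6); rd((x,s))
    if s: break
print(robot.current_t())
E
```

```text
0 [ 0.31 -0.41 -2.24] [0.17 0.49 0.03] [599.58 -73.1   43.45]
True [-1.01 -1.07  3.2 ] [-0.06 -0.36 -0.01] [599.23 -72.92  42.57]
True [-0.37  0.28  4.62] [-0.08 -0.56  0.03] [599.22 -72.98  42.55]
60.90188804922752
(-112, False) [-3.03 -0.39  3.1 ] [-0.03  0.23 -0.  ] [601.66 -73.22  42.28]
(-106, False) [ 0.23 -0.52 -1.03] [0.08 0.23 0.01] [608.36 -74.42  42.42]
(-100, False) [ 0.35  0.09 -1.28] [0.06 0.39 0.02] [614.11 -75.27  42.48]
(-94, False) [ 0.19  0.9  -2.25] [0.14 0.39 0.01] [620.07 -76.19  42.61]
(-88, False) [ 0.57  0.07 -1.64] [ 0.12  0.4  -0.02] [626.05 -77.13  42.63]
24.3917
```

```bash
python3 - <<'E'
from bench import robot
from h import *
def rd(l): print(l,np.round(robot.current_contact_force(),2),np.round(robot.current_ft_torque(),2),np.round(robot.current_tcp_pos(),2))
p,o=tcp(r2w(-50,0,60.9),RK[2]); s=robot.move_linear(p,o,speed=7,f_stop=4); rd(s)
for i in range(3): robot.sleep(.1); rd(i)
t=robot.current_tcp_pos(); c,sn=np.cos(RK[2]),np.sin(RK[2]); print("rack x of grip",c*(t[0]-RK[0])+sn*(t[1]-RK[1])-19*np.sin(TILT), robot.current_t())
for n in("wrist","side","top"):
    d=robot.get_image(n); cv2.imwrite(f"pics/{n}8.png",d["img"])
    if n=="side":crop(d["img"],250,130,370,230,6,"pics/c13.png")
    if n=="top":crop(d["img"],290,120,410,220,6,"pics/c14.png")
E
```

```text
True [ 1.14 -0.    3.3 ] [-0.02 -0.26 -0.01] [646.71 -80.33  42.57]
0 [2.17 0.07 3.92] [-0.04 -0.42  0.03] [646.68 -80.33  42.53]
1 [ 3.56 -1.1   2.73] [-0.04 -0.66 -0.01] [646.68 -80.37  42.53]
2 [ 3.38 -1.18  4.44] [-0.09 -0.89 -0.1 ] [646.67 -80.35  42.51]
rack x of grip -66.98075137634788 27.65
```

View pics/c13.png

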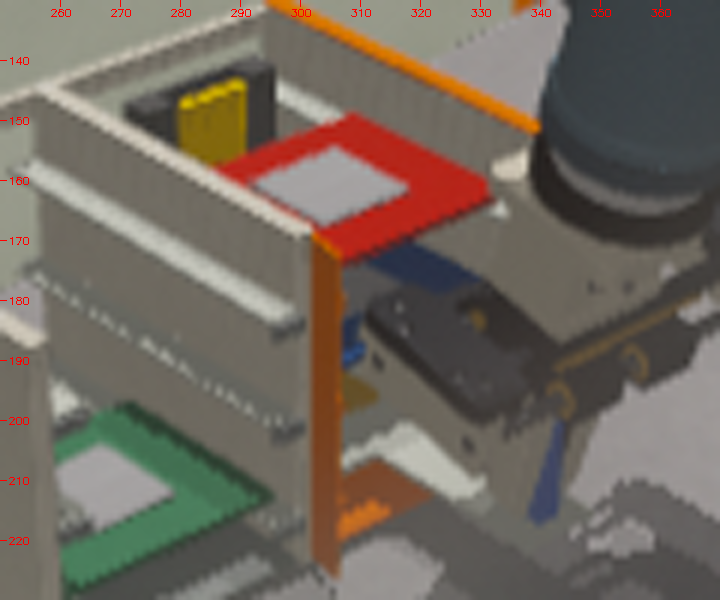

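View pics/c14.png

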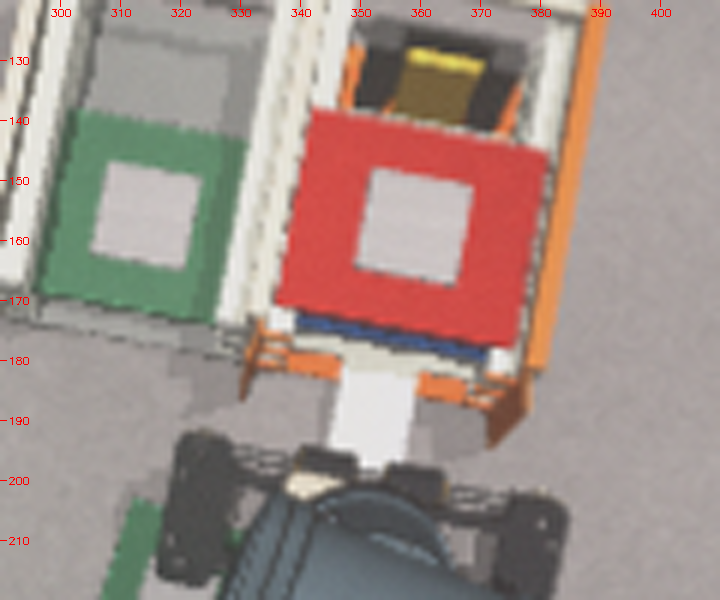

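```bash
python3 - <<'E'
from h import *
r=[]
for n in(0,5,8):
    a=cv2.imread(f"pics/top{n}.png")[118:142,345:385]; b=cv2.imread(f"pics/side{n}.png")[138:170,265:300]
    r.append(np.vstack([cv2.resize(a,(250,220),interpolation=0),cv2.resize(b,(250,300),interpolation=0)]))
cv2.imwrite("pics/cmp.png",np.hstack(r))
E
```

```text
(no output)
```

View pics/cmp.png

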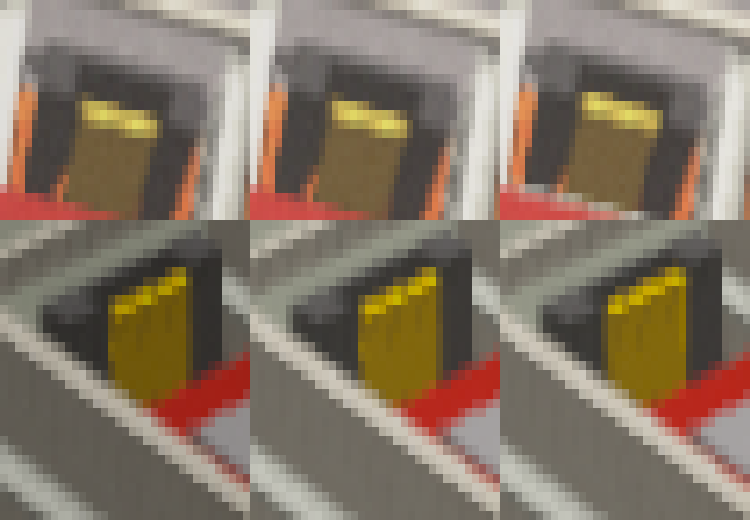

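```bash
cat >> h.py <<'E'
def rackf(v):
    c,s=np.cos(RK[2]),np.sin(RK[2]); return np.round([c*v[0]+s*v[1],-s*v[0]+c*v[1],v[2]],2)
def rd(robot,l):
    t=np.array(robot.current_tcp_pos()); g=rackf(t-[RK[0],RK[1],0])-[19*np.sin(TILT),0,-18.35]
    print(l,"F",rackf(robot.current_contact_force()),"M",rackf(robot.current_ft_torque()),"grip",g.round(2))
E
python3 - <<'E'
from bench import robot
from h import *
rd(robot,"now")
p,o=tcp(r2w(-67,0,61.6),RK[2]); robot.move_linear(p,o,speed=5)
for i in range(3): robot.sleep(.1); rd(robot,i)
for x in(-66.5,-66,-65.5,-65,-64.5,-64,-63.5,-63,-62,-61,-60):
    p,o=tcp(r2w(x,0,61.4),RK[2]); s=robot.move_linear(p,o,speed=5,f_stop=5); robot.sleep(.1); rd(robot,(x,s))
    if s or rackf(robot.current_contact_force())[0]<-4: break
print(robot.current_t())
for n in("side","top"):
    d=robot.get_image(n); cv2.imwrite(f"pics/{n}9.png",d["img"])
r=[]
for n in(0,8,9):
    a=cv2.imread(f"pics/top{n}.png")[118:142,345:385]; b=cv2.imread(f"pics/side{n}.png")[138:170,265:300]
    r.append(np.vstack([cv2.resize(a,(250,220),interpolation=0),cv2.resize(b,(250,300),interpolation=0)]))
cv2.imwrite("pics/cmp2.png",np.hstack(r))
E
```

```text
now F [5.12 0.37 4.87] M [ 0.01 -1.14 -0.03] grip [-6.708e+01 -1.000e-02  6.080e+01]
0 F [ 1.72 -0.76  1.64] M [-0.14 -0.38 -0.05] grip [-67.8    0.07  61.03]
1 F [ 0.81 -0.71  2.8 ] M [-0.15 -0.29 -0.07] grip [-6.779e+01  4.000e-02  6.105e+01]
2 F [ 1.8  -1.5   2.81] M [-0.2  -0.21 -0.08] grip [-67.78   0.1   61.08]
(-66.5, True) F [-2.12 -0.07  3.63] M [ 0.09  0.14 -0.02] grip [-6.776e+01  5.000e-02  6.108e+01]
29.0417
```

View pics/cmp2.png

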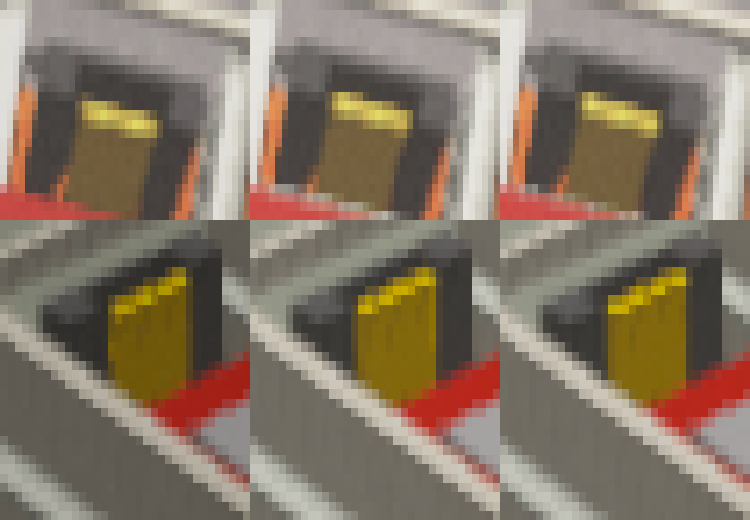

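```bash
python3 - <<'E'
from bench import robot
from h import *
rd(robot,"now")
for n in(0,1,4,5,8,9):
    a=cv2.imread(f"pics/top{n}.png")[118:142,345:385].astype(float)
    w=np.clip(a[:,:,1]-140,0,None)*(a[:,:,1]-a[:,:,0]>60); w[:,:8]=0; w[:,30:]=0
    w[a[:,:,2]-a[:,:,1]>60]=0
    print(n,w.sum().round(),(w.sum(1)@np.arange(24)/w.sum()).round(3)+118,(w.sum(0)@np.arange(40)/w.sum()).round(3)+345)
# prediction of 5 mm retreat at several z
P=lambda x,z:proj(C["top"],[r2w(x,0,z)])[0]
for z in(150,165): print(z,P(132,z),P(137,z))
E
```

```text
now F [-3.01  0.95  5.27] M [ 0.04  0.24 -0.02] grip [-6.774e+01  3.000e-02  6.110e+01]
0 857.0 130.351 363.623
1 915.0 130.357 363.616
4 911.0 130.371 363.668
5 993.0 130.363 363.594
8 1028.0 129.62 363.524
9 1064.0 129.863 363.637
150 [363.58704333 133.99631409] [363.88215151 132.34761531]
165 [364.07124535 132.73993231] [364.36944264 131.07298476]
```

```bash
python3 - <<'E'
from bench import robot
from h import *
for z in(61.6,62.2,62.8):
    p,o=tcp(r2w(-68,0,z),RK[2]); robot.move_linear(p,o,speed=5); robot.sleep(.15); rd(robot,z); robot.sleep(.1); rd(robot,z)
    if rackf(robot.current_contact_force())[2]<-1.2: break
print(robot.current_t())
for n in("side","top","wrist"):
    d=robot.get_image(n); cv2.imwrite(f"pics/{n}10.png",d["img"])
E
```

```text
61.6 F [ 0.95  0.07 -1.89] M [0.03 0.27 0.05] grip [-6.835e+01  2.000e-02  6.113e+01]
61.6 F [ 0.38  0.06 -1.48] M [0.04 0.36 0.  ] grip [-6.841e+01  5.000e-02  6.117e+01]
29.775
```

View pics/wrist10.png

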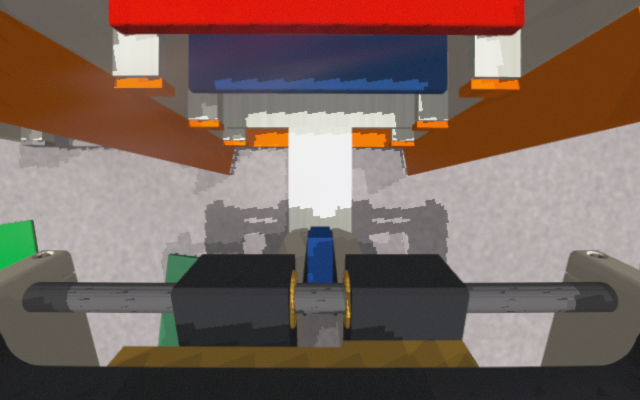

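```bash
python3 - <<'E'
from bench import robot
from h import *
rd(robot,"now")
for x in(-67.5,-67,-66.5,-66,-65.5,-65,-64.5,-64):
    p,o=tcp(r2w(x,0,62.0),RK[2]); s=robot.move_linear(p,o,speed=5,f_stop=5); rd(robot,(x,s))
    if s: break
    robot.sleep(.1); rd(robot,(x,s))
    if rackf(robot.current_contact_force())[0]<-5: break
print(robot.current_t())
for n in("side","top"):
    d=robot.get_image(n); cv2.imwrite(f"pics/{n}11.png",d["img"])
a=d["img"][118:142,345:385].astype(float)
w=np.clip(a[:,:,1]-140,0,None)*(a[:,:,1]-a[:,:,0]>60); w[:,:8]=0; w[:,30:]=0
w[a[:,:,2]-a[:,:,1]>60]=0
print(w.sum(),(w.sum(1)@np.arange(24)/w.sum()).round(3)+118)
E
```

```text
now F [ 0.31 -0.28 -2.08] M [ 0.01  0.41 -0.02] grip [-6.846e+01  6.000e-02  6.122e+01]
(-67.5, False) F [-0.42  0.66 -2.53] M [0.02 0.49 0.  ] grip [-6.766e+01  2.000e-02  6.186e+01]
(-67.5, False) F [ 0.58  0.84 -1.21] M [ 0.03  0.46 -0.04] grip [-6.763e+01  1.000e-02  6.190e+01]
(-67, False) F [-0.76 -0.05 -2.35] M [ 0.06  0.49 -0.02] grip [-6.698e+01 -1.000e-02  6.201e+01]
(-67, False) F [-0.07 -0.8  -1.82] M [ 0.07  0.54 -0.02] grip [-66.99   0.    62.01]
(-66.5, False) F [-0.1   0.78 -1.92] M [ 0.    0.42 -0.03] grip [-6.646e+01  1.000e-02  6.203e+01]
(-66.5, False) F [-0.16 -0.07 -2.46] M [ 0.07  0.51 -0.01] grip [-6.646e+01 -1.000e-02  6.202e+01]
(-66, False) F [ 0.22  0.4  -2.56] M [ 0.07  0.46 -0.01] grip [-6.597e+01 -1.000e-02  6.199e+01]
(-66, False) F [-0.99 -0.45 -1.72] M [ 0.03  0.47 -0.01] grip [-6.598e+01 -1.000e-02  6.200e+01]
(-65.5, False) F [-1.71 -0.13 -1.64] M [ 0.07  0.49 -0.03] grip [-65.49  -0.    61.97]
(-65.5, False) F [-0.59 -0.2  -2.23] M [0.05 0.45 0.02] grip [-6.550e+01  2.000e-02  6.197e+01]
(-65, False) F [-0.52  1.34 -1.72] M [ 0.02  0.47 -0.01] grip [-6.500e+01  1.000e-02  6.197e+01]
(-65, False) F [-0.67 -0.3  -2.43] M [-0.06  0.46  0.  ] grip [-6.502e+01  2.000e-02  6.198e+01]
(-64.5, False) F [-0.34  0.56 -2.31] M [0.   0.43 0.04] grip [-6.451e+01  2.000e-02  6.196e+01]
(-64.5, False) F [-0.7  -0.14 -2.24] M [-0.03  0.48  0.01] grip [-64.51   0.    61.98]
(-64, False) F [-1.87 -0.79 -1.93] M [0.04 0.6  0.02] grip [-6.420e+01  4.000e-02  6.186e+01]
(-64, False) F [-0.49 -0.26 -2.98] M [0.03 0.62 0.  ] grip [-64.22   0.07  61.88]
32.75
1121.0 128.703
```

```bash
python3 - <<'E'
from bench import robot
from h import *
for x in(-63.7,-63.4,-63,-62.6):
    p,o=tcp(r2w(x,0,62.0),RK[2]); s=robot.move_linear(p,o,speed=4,f_stop=5); rd(robot,(x,s)); robot.sleep(.1); rd(robot,(x,s))
    if s or rackf(robot.current_contact_force())[0]<-4: break
d=robot.get_image("top"); cv2.imwrite("pics/top12.png",d["img"])
a=d["img"][118:142,345:385].astype(float)
w=np.clip(a[:,:,1]-140,0,None)*(a[:,:,1]-a[:,:,0]>60); w[:,:8]=0; w[:,30:]=0
w[a[:,:,2]-a[:,:,1]>60]=0
print(w.sum(),(w.sum(1)@np.arange(24)/w.sum()).round(3)+118,robot.current_t())
E
```

```text
(-63.7, False) F [-3.8  -0.73 -0.49] M [ 0.09  0.78 -0.05] grip [-64.18   0.09  61.83]
(-63.7, False) F [-3.89  0.03 -1.03] M [ 0.08  0.8  -0.02] grip [-64.17   0.12  61.82]
(-63.4, False) F [-5.84  0.7   0.06] M [ 0.07  0.97 -0.09] grip [-64.17   0.19  61.76]
(-63.4, False) F [-6.41  0.68 -0.72] M [ 0.08  0.86 -0.02] grip [-64.15   0.19  61.78]
1125.0 128.695 33.6
```

```bash
python3 - <<'E'
from bench import robot
from h import *
p,o=tcp(r2w(-63.8,0,61.0),RK[2]); s=robot.move_linear(p,o,speed=3,f_stop=3); rd(robot,s); robot.sleep(.1); rd(robot,s)
robot.move_gripper(0.5); rd(robot,"open"); print(robot.current_gripper_width(),robot.current_t())
for n in("side","top","wrist"):
    d=robot.get_image(n); cv2.imwrite(f"pics/{n}13.png",d["img"])
    if n=="top":
        a=d["img"][118:142,345:385].astype(float)
        w=np.clip(a[:,:,1]-140,0,None)*(a[:,:,1]-a[:,:,0]>60); w[:,:8]=0; w[:,30:]=0
        w[a[:,:,2]-a[:,:,1]>60]=0
        print(w.sum(),(w.sum(1)@np.arange(24)/w.sum()).round(3)+118)
E
```

```text
False F [-6.14  1.35  1.84] M [ 0.01  0.7  -0.07] grip [-64.21   0.11  61.24]
False F [-6.92  1.06  3.49] M [ 0.04  0.62 -0.1 ] grip [-64.18   0.13  61.26]
open F [-0.41  0.08 -0.06] M [-0.02  0.15  0.01] grip [-6.376e+01 -1.000e-02  6.099e+01]
0.5016525229213326 34.9583
1131.0 128.713
```

View pics/wrist13.png

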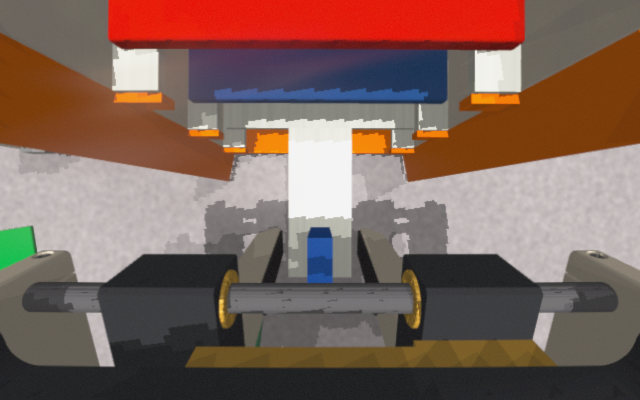

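```bash
python3 - <<'E'
from bench import robot
from h import *
o,z=ori(RK[2]); t=np.array(robot.current_tcp_pos())
robot.move_linear(list(t-80*z),None,speed=80)
t=np.array(robot.current_tcp_pos())
robot.move_linear(list(t+[-80,12,60]),None,speed=150)
robot.sleep(.3)
for n in("side","top","wrist"):
    d=robot.get_image(n); cv2.imwrite(f"pics/{n}14.png",d["img"])
    if n=="side":crop(d["img"],230,130,390,250,5,"pics/c15.png")
    if n=="top":
        crop(d["img"],290,120,410,220,6,"pics/c16.png")
        a=d["img"][118:142,345:385].astype(float)
        w=np.clip(a[:,:,1]-140,0,None)*(a[:,:,1]-a[:,:,0]>60); w[:,:8]=0; w[:,30:]=0
        w[a[:,:,2]-a[:,:,1]>60]=0
        print(w.sum(),(w.sum(1)@np.arange(24)/w.sum()).round(3)+118)
print(robot.current_t())
E
```

```text
1064.0 128.708
37.525
```

View pics/c15.png

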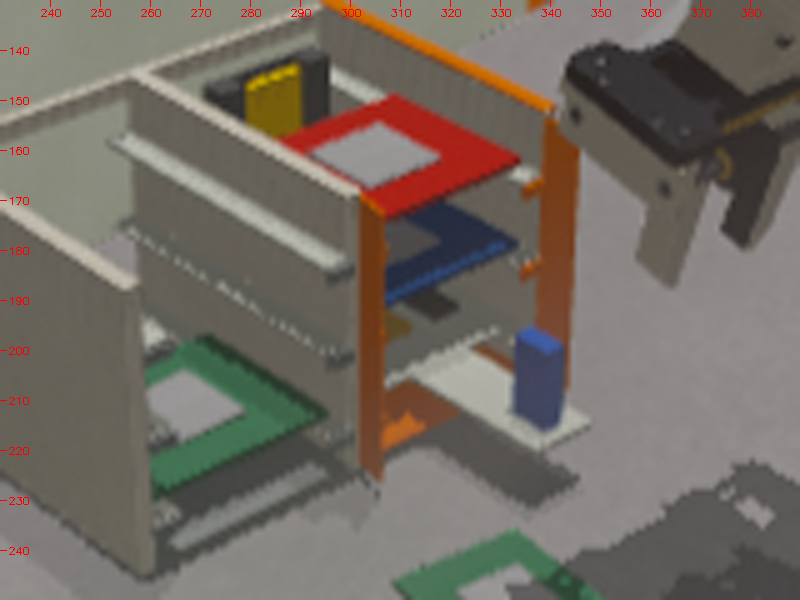

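View pics/wrist14.png

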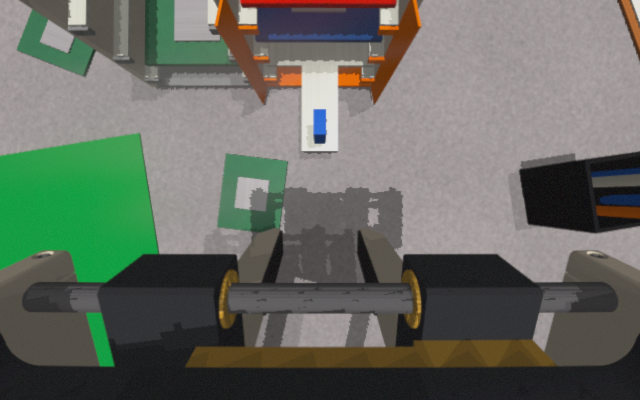

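View pics/c16.png

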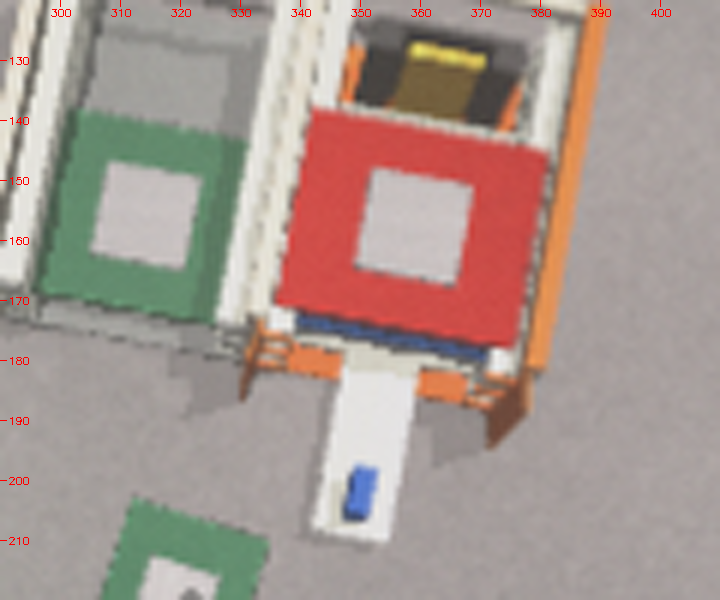

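```bash
python3 -c "
from bench import robot
robot.hand_in(); print(robot.current_t())"
```

```text
the job is handed in; nothing more can be done
the job is handed in; nothing more can be done
```

The tray is home on the lowest rail pair of the orange bay, let go and lying flat, and I handed the job in at about 37.5 s of 72 s. The hand-in reports no verdict.

**Which rails:** The large green panel, at top-image pixels (313,156), sits low in the grey bay. The two smaller green boards, at (257,146) and (319,220), lie loose on the table and are look-alikes. The red and blue panels are on the top and middle pairs of the orange bay, so its lowest pair was the free one.

**What I did:** I gripped the fin with the tool tilted 15° and lifted the tray. I entered it above the lowest rails, lowered it until it touched them and slid it in.

- **False stop:** The first stop, at about -67 mm, turned out to be the plate bearing down on the rails. The plunger was only about 2 mm in, so I unloaded the tray vertically and pushed on.
- **Hard stop:** I felt it with the grip centre about 64 mm before the front plane. The push was about 6–7 N there, and the wrist readings I took while the tray was in the rack stayed under 10 N.

**Last checks:**
- The plunger mark in the top picture moved 1.65 px, about 5 mm. It stayed there after the release and after the arm had backed away.
- The tray looks flat, straight and centred, with the arm's reading within about 0.2 mm of the middle of the bay at the stop.
- The red, blue and green panels look unmoved in the last pictures, and the arm never went near the pen cup.
- The tray's contact force on the rack was only inferred from the wrist readings, not measured directly.

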